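# Hang the drill template on the fixture's twin spring pins

## Task

Pick up the steel drill template by its black bar and hang it on the drilling fixture so that both pins stand up through its two holes and it lies flat and fully home on the shoulders round the pins, then let go. The pins sit on a cross-slide that may be clamped anywhere along its short travel, so find them by feel, and do it gently: never push the template against the fixture with more than 30 N. Leave the single motor can beyond the fixture standing.

Things in the scene. Friction and masses are not known exactly. Their poses are not given: they have to be found in the camera images.
- template_grip (a point): Centre of the black bar grip on top of the loose steel drill template, 24 mm above the template's underside; x, y, z as the template's, z up. The bar is 14 mm thick along x, 40 mm long along y and spans 6 to 42 mm above the underside; grip it across its 14 mm from above.
- template: The drill template: a steel plate 80 mm (x) by 140 mm (y) by 6 mm, 0.26 to 0.49 kg, flat on the table at the start; origin at the centre of its underside, z up. Two round through holes of 12 mm diameter. Four brass bushes 4 mm high beside the bar are for show. It may be used either way round (half a turn about z).
- hole_a (a point): Centre of one hole at the template's underside, at x = 0, y = +55 mm of the template.
- hole_b (a point): Centre of the other hole at the underside, at x = 0, y = -55 mm of the template.
- fixture_seat (a point): Fixed reference point on the fixture at seating height, 48 mm above the table, 19 mm in front (-x) of the base's middle; x, y, z as the fixture's. When home, the template's underside is at this height, its grip point 24 mm above, and its y axis lies along the fixture's y. It does NOT follow the slide: the pins stand 4 to 34 mm beyond it in +x.
- fixture: Grey drilling fixture, base 150 (x) by 190 mm (y), fixed; origin under its middle on the table, z up. A green cross-slide, 90 by 164 mm, is clamped anywhere from -15 to +15 mm along fixture x from the middle; its place is not reported and it does not give under load. It carries two pins and, between them, below seating height, the workpiece, a round end cap.
- pin_line_left (a point): Reference point in line with the left pin at seating height (fixture x = -19, y = +55 mm); the pin itself stands 4 to 34 mm beyond it in fixture +x. Pins: brass-coloured, 10 mm diameter, rising 20 mm above seating height, flat tips with edges broken by 0.5 mm, each in a flat shoulder 26 mm across whose top is at seating height.
- pin_line_right (a point): The same for the right pin (fixture y = -55 mm); both pins stand at the same x of the fixture. Each pin is sprung: pressed on its tip it sinks, from 2.4 N at first to 6 N at its full 12 mm travel, then it is solid; it pops up by itself when a hole comes over it.
- can_mid (a point): Mid-height of the single loose motor can (open zinc-grey cylinder, 66 mm in diameter, 86 mm high) that stands at the far edge of the table beyond the fixture and the rows of other cans; this point is 43 mm above its foot, z up. A bystander: leave it standing.
There are look-alikes about, which are no part of the job. There is more than one size of the template; the job needs the larger.

How it is judged:
By the outcome, as a careful person would: the job done as asked, in the order asked, and still so for the second after the job is handed in, with the robot touching nothing.
It also fails if it takes over 58 s, if anything falls off the work surface, if the arm or the gripper's body presses on something with over 40 N, if the wrist force passes 120 N, or if a joint passes its speed limit or range.

## Robot

A 6-joint arm with a two-finger parallel gripper is mounted at the origin on the work surface; the furniture and walls round the work are solid. World frame = base frame: x ahead of the robot, y to its left, z up, the work surface at z = 0. Lengths are in m, angles in rad, forces in N, time in s.
With the tool pointing down it reaches from about 0.25 to 0.725 m from the base axis. Payload 4 kg.
Tool frame: the origin (TCP) lies midway between the tips of the shut fingers; the grasp point (between the pads) lies 19 mm behind it; z points along the fingers, y is the direction in which the jaws open and shut (so a half turn about z gives the same grasp; the last joint's range is limited). The gripper opens to 85 mm and grips with 20 to 120 N. Pads are 22 mm wide; open, the fingers measure 114 mm over their backs; the gripper's body (76 mm by 85 mm) begins 54 mm behind the grasp point. The pads swing forward as they close: fully open they stand 13 mm farther back than shut.
Start: joints at [1.262, 0.241, 0.005, 1.335, 0, 1.571], TCP at [0.152, 0.476, 0.231] pointing down, gripper open.
Joint ranges: [-2.72, 2.72], [-1.05, 1.87], [-1.09, 1.28], [-1.99, 2.15], [-1.42, 1.44], [-3.14, 3.14]. Speed limits (rad/s): [2.79, 2.79, 3.14, 3.14, 3.14, 3.14].

## Interface

Orientations are given as a unit quaternion [x, y, z, w].
In Python, from workcell import bot, eyes, job gives the robot as it stands.
- The arm moves only by the shell command python3 -m crank 'ROWS'. ROWS is a JSON object of lists of equal length, an entry for each row: "dr": the turn, a rotation vector about the tool's x, y, z in rad, a list of three; "travel": the shift along the tool's x, y, z in m, a list of three; "hand": the finger opening in m, from 0 to 0.0854. In form: {"dr": [[wx, wy, wz], ...], "travel": [[x, y, z], ...], "hand": [hand, ...]}. A call has 1 to 10 rows; each row is the pose to reach, as a shift and turn from the pose commanded when the call began, along the tool's axes at that moment; what a row does not reach only later rows make up. A row lasts 1/8 s, in which the tool goes at most 62.5 mm and 10.7 degrees, less where a joint would pass 70% of its speed; a pose out of reach is approached as far as the arm can. A call with a gripper value outside its range is refused whole. The fingers move at their own pace and stop on an object; the grip force is fixed at half the most. Time passes only in rows, so rows that repeat a pose let the fingers close. It gives the time, the measured TCP pose, the force and the opening at its end, in the units of the state.
- bot.get_obs(): the state, without advancing time (a new reading comes with each control period).
- eyes.camera(name): name is "scene" or "side" or "wrist"; returns a dict with "color" (400x640x3 uint8, red, green, blue), "K" (3x3 intrinsics, pixels), "D" ([k1, k2, p1, p2, k3] as OpenCV has them; the pictures are not rectified), "R" (3x3) and "t" (3): a world point X has camera coordinates R X + t; the wrist camera has in their place "T_tool_cam" (4x4, takes a point from camera to tool coordinates, whose origin is the TCP and whose axes are the flange's). Camera axes: x right, y down, z forward; pixel columns grow to the right and rows downward; lengths in m; the calibration is good to about 2 mm. A picture is of the moment at which its call begins: read the wrist's pose just before it. There is no depth.
- job.job_done(): hands the job in, once; it reports no verdict.
The state is a dict: "clock": time; "joint_pos": joint angles; "joint_vel": joint speeds; "tau": joint torques, N m; "eef_pos": TCP position; "tool_rot": TCP orientation; "ft_force": force on the tool from outside, world axes, zero at the start; "ft_torque": the same for the moment, N m; "grip_width": finger opening in m.
Only numpy, scipy, OpenCV 4.12 (cv2) and the standard library are available. Lean on these libraries where they do the work, as an engineer would, in place of code of your own. Each camera call takes 0.05 s, during which the arm holds its last target.

## Working session

There is one attempt and no reset: what is moved stays moved. The work goes in short steps, Python scripts to look and compute and a shell command to move; the robot and the scene stay as the last step left them, time stands still between calls to the robot, and variables do not carry over. Pictures are saved under pics/ and viewed, and the job is handed in when it is done.

```bash
ls; mkdir -p pics
python3 - <<'E'
from workcell import bot, eyes, job
import cv2,numpy as np
np.set_printoptions(precision=4,suppress=True)
o=bot.get_obs()
for k,v in o.items(): print(k,np.array(v))
for n in ["scene","side","wrist"]:
    c=eyes.camera(n)
    cv2.imwrite(f"pics/{n}0.png",c["color"][:,:,::-1])
    for k in c:
        if k!="color": print(n,k,np.array(c[k]).tolist())
E
```

```text
pics
clock 0.0
joint_pos [ 1.262   0.2414  0.0037  1.3352 -0.      1.5708]
joint_vel [-0.0003 -0.0019  0.0004  0.0005  0.0007 -0.0023]
tau [  0.0003 -37.2322  25.2404   0.0171   0.0001   0.    ]
eef_pos [0.1518 0.4757 0.2304]
tool_rot [ 0.1538  0.9881 -0.0011 -0.0002]
ft_force [0.6523 1.0704 0.1362]
ft_torque [ 0.0355  0.01   -0.0117]
grip_width 0.08557287257238096
scene K [[417.032774943122, 0.0, 316.8040056994173], [0.0, 417.032774943122, 191.68444029547376], [0.0, 0.0, 1.0]]
scene D [0.028482631177248877, 0.0, 0.0, 0.0, 0.0]
scene R [[0.8120584760244289, -0.5834776189022183, 0.010719130425530994], [-0.4032564373874144, -0.574322455114119, -0.7124169869236002], [0.4218356044983545, 0.5742016943478035, -0.7016745235403798]]
scene t [-0.547978923454513, 0.213357354664476, 0.9402906928900324]
side K [[480.21309753209823, 0.0, 314.08641913140127], [0.0, 480.21309753209823, 197.60968177740605], [0.0, 0.0, 1.0]]
side D [0.037964380682362006, 0.0, 0.0, 0.0, 0.0]
side R [[0.9386661478750068, -0.3447448829405963, -0.007538469325443296], [-0.20421373137615192, -0.5381487754625024, -0.8177362945263212], [0.27785358509640457, 0.7691208365104174, -0.5755436769651727]]
side t [-0.5618087885725027, 0.09773311945541394, 1.4542402481326238]
wrist K [[305.9845344868603, 0.0, 320.31937311100376], [0.0, 305.9845344868603, 201.7919897657252], [0.0, 0.0, 1.0]]
wrist D [-0.0542834201708149, 0.0, 0.0, 0.0, 0.0]
wrist T_tool_cam [[-3.2460699663336915e-05, -0.9585487483430778, -0.2849285805183863, 0.07248309990033008], [0.9999997686053909, -0.0002247273172283467, 0.0006420956302893644, 0.0006926568718694792], [-0.0006795111982319436, -0.28492849374457524, 0.95854853383487, -0.14285285741274564], [0.0, 0.0, 0.0, 1.0]]
```

View pics/scene0.png

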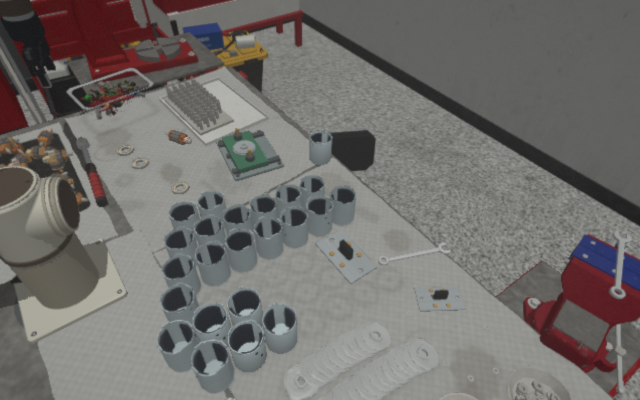

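View pics/side0.png

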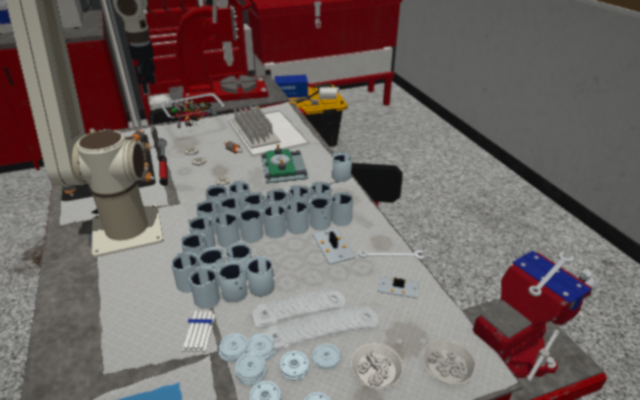

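View pics/wrist0.png

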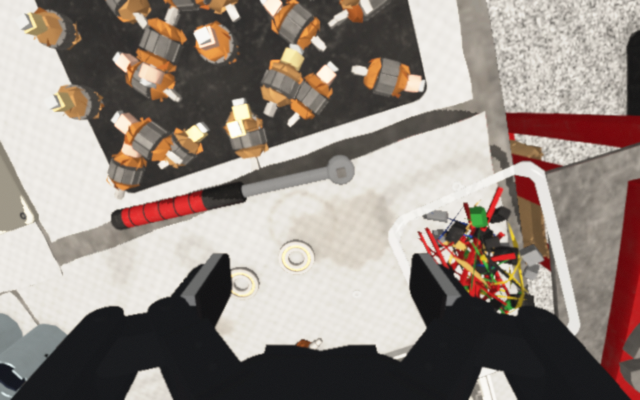

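The scene view has two templates. One is at about (346,256) with a bar at (346,248), the other at about (440,298) with a bar at (440,294). The fixture is at (248,152) and the single can at (320,148). I'll enlarge and measure these.

```bash
cat > h.py <<'E'
from workcell import bot, eyes, job
import cv2,numpy as np
from scipy.spatial.transform import Rotation as Rn
np.set_printoptions(precision=4,suppress=True)
def cam(n):
    o=bot.get_obs(); c=eyes.camera(n)
    if n=="wrist":
        T=np.eye(4);T[:3,:3]=Rn.from_quat(o["tool_rot"]).as_matrix();T[:3,3]=o["eef_pos"]
        M=T@np.array(c["T_tool_cam"]); c["Rwc"]=M[:3,:3]; c["C"]=M[:3,3]
    else:
        R=np.array(c["R"]); c["Rwc"]=R.T; c["C"]=-R.T@np.array(c["t"])
    return c
def ray(c,uv):
    p=cv2.undistortPoints(np.array(uv,float).reshape(-1,1,2),np.array(c["K"]),np.array(c["D"])).reshape(-1,2)
    d=np.c_[p,np.ones(len(p))]@c["Rwc"].T
    return d
def onz(c,uv,z):
    d=ray(c,uv); s=(z-c["C"][2])/d[:,2]; return c["C"]+d*s[:,None]
def proj(c,X):
    R=c["Rwc"].T; t=-R@c["C"]
    p,_=cv2.projectPoints(np.array(X,float).reshape(-1,3),cv2.Rodrigues(R)[0],t,np.array(c["K"]),np.array(c["D"]));return p.reshape(-1,2)
def save(im,name): cv2.imwrite("pics/"+name,im[:,:,::-1])
def crop(im,x0,y0,x1,y1,f): return cv2.resize(im[y0:y1,x0:x1],None,fx=f,fy=f,interpolation=cv2.INTER_CUBIC)
E
python3 - <<'E'
from h import *
c=cam("scene"); im=c["color"]
save(crop(im,300,220,480,330,4),"tmpl.png")
save(crop(im,200,110,350,190,5),"fix.png")
# light-blue-grey plates
hsv=cv2.cvtColor(im,cv2.COLOR_RGB2HSV)
print(im[262,352],im[300,428],im[270,300])
print(onz(c,[[346,248],[440,294],[248,152],[320,162]],0.0))
E
```

```text
[143 149 149] [143 148 148] [144 145 140]
[[ 0.5696 -0.2695 -0.    ]
 [ 0.6612 -0.4914  0.    ]
 [ 0.5541  0.1953 -0.    ]
 [ 0.7082  0.0299  0.    ]]
```

View pics/tmpl.png

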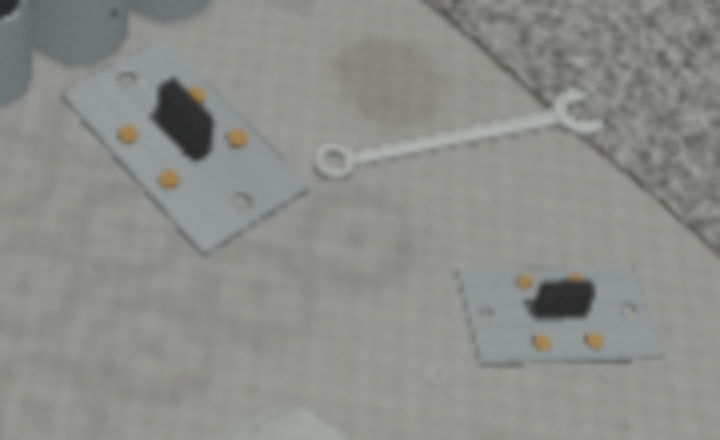

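View pics/fix.png

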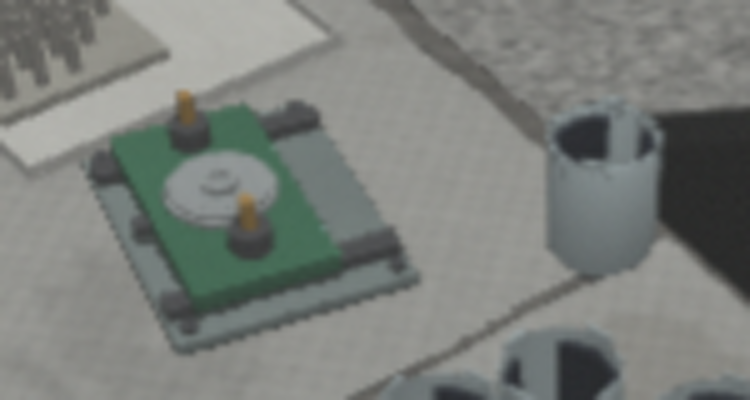

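Run:
```python
from h import *
c=cam("scene")
A=np.array
off=lambda p,o,f:(A(p,float)+.5)/f+A(o)-.5
h=onz(c,off([[127,79],[243,202]],[300,220],4),.006); print("holes",h,np.linalg.norm(h[0]-h[1])); d=h[0]-h[1]; print(np.degrees(np.arctan2(d[1],d[0])),h.mean(0))
k=onz(c,off([[65,95],[165,42],[308,190],[205,253]],[300,220],4),.006);print(k,[np.linalg.norm(k[i]-k[i-1]) for i in range(4)],k.mean(0))
s=onz(c,off([[486,311],[628,311]],[300,220],4),.006);print("small",np.linalg.norm(s[0]-s[1]))
f=onz(c,off([[183,93],[246,198]],[200,110],5),.068);d=f[0]-f[1];print("pins",f,np.linalg.norm(d),np.degrees(np.arctan2(d[1],d[0])))
b=onz(c,off([[85,165],[185,350],[418,280]],[200,110],5),.01);print(b, np.linalg.norm(b[0]-b[1]),np.linalg.norm(b[2]-b[1]),(b[0]+b[2])/2)
d=b[0]-b[1];print(np.degrees(np.arctan2(d[1],d[0])))
print("can",onz(c,off([[603,265]],[200,110],5),0))
```

```text
holes [[ 0.5534 -0.2309  0.006 ]
 [ 0.5535 -0.3427  0.006 ]] 0.11181271069768263
90.02728130907717 [ 0.5534 -0.2868  0.006 ]
[[ 0.5146 -0.2189  0.006 ]
 [ 0.5912 -0.2209  0.006 ]
 [ 0.59   -0.3582  0.006 ]
 [ 0.5135 -0.3568  0.006 ]] [np.float64(0.13791883416278314), np.float64(0.07663225875610447), np.float64(0.13732555982409164), np.float64(0.0765219315923415)] [ 0.5524 -0.2887  0.006 ]
small 0.07831630709597487
pins [[0.5453 0.2374 0.068 ]
 [0.5272 0.1275 0.068 ]] 0.11132243153541574 80.62107310425782
[[0.4916 0.2801 0.01  ]
 [0.4625 0.094  0.01  ]
 [0.6028 0.0695 0.01  ]] 0.18839970399995282 0.14246808243862616 [0.5472 0.1748 0.01  ]
81.10376581994086
can [[0.707  0.0273 0.    ]]
```

The larger template is the one at (346,256): its hole spacing measures 112 mm against 78 mm for the other, and the spec says 110. It lies at about (0.553, -0.287) with yaw near 0. Next I move over it.

```bash
python3 -m crank '{"dr":[[0,0,0.08],[0,0,0.2],[0,0,0.33],[0,0,0.46],[0,0,0.6],[0,0,0.73],[0,0,0.87],[0,0,1.0],[0,0,1.13],[0,0,1.262]],"travel":[[-0.02,-0.02,0],[-0.055,-0.055,0],[-0.095,-0.095,0],[-0.135,-0.135,0],[-0.175,-0.175,0],[-0.215,-0.215,0],[-0.255,-0.255,0],[-0.295,-0.295,0],[-0.335,-0.335,0],[-0.375,-0.375,0]],"hand":[0.085,0.085,0.085,0.085,0.085,0.085,0.085,0.085,0.085,0.085]}'
```

```text
clock: 1.5
eef_pos: [0.3959, 0.0033, 0.2315]
tool_rot: [0.709, 0.705, 0.0, 0.0]
ft_force: [1.6, 0.9, 0.6]
grip_width: 0.0854
```

```bash
python3 -m crank '{"dr":[[0,0,0],[0,0,0],[0,0,0],[0,0,0],[0,0,0],[0,0,0],[0,0,0],[0,0,0]],"travel":[[-0.045,0.025,0],[-0.095,0.05,0.005],[-0.145,0.075,0.01],[-0.195,0.105,0.015],[-0.24,0.13,0.02],[-0.275,0.148,0.03],[-0.29,0.157,0.03],[-0.29,0.157,0.03]],"hand":[0.085,0.085,0.085,0.085,0.085,0.085,0.085,0.085]}'
python3 - <<'E'
from h import *
c=cam("wrist"); save(c["color"],"w1.png"); np.save("w1.npy",c["color"])
o=bot.get_obs();print(o["eef_pos"],o["tool_rot"],o["clock"],o["ft_force"])
print(proj(c,[[.5534,-.2309,.006],[.5535,-.3427,.006],[.553,-.287,.042]]))
E
```

```text
clock: 2.5
eef_pos: [0.5522, -0.2859, 0.2001]
tool_rot: [0.708, 0.707, -0.0, -0.001]
ft_force: [0.3, 0.9, 0.3]
grip_width: 0.0849
[ 0.5519 -0.2849  0.2006] [ 0.7073  0.7069 -0.0001 -0.0007] 2.55 [ 0.3327 -0.2701 -0.3059]
[[321.2941 129.0859]
 [321.4562 226.377 ]
 [321.0074 187.7194]]
```

View pics/w1.png

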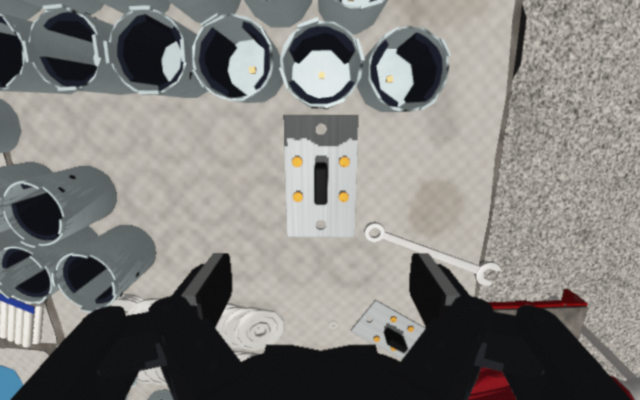

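Run:
```python
from h import *
c=cam("wrist"); im=c["color"]
save(crop(im,270,95,370,245,4),"w1c.png")
print("can rim near",onz(c,[[322,108],[235,100],[405,110]],.086))
g=cv2.cvtColor(im,cv2.COLOR_RGB2GRAY)
m=(g<60).astype(np.uint8)
n,l,s,ce=cv2.connectedComponentsWithStats(m[150:212,300:340]); print(s,ce+[300,150])
for y in (120,126,129,132,222,225,228): print(y,g[y,312:331])
```

```text
can rim near [[ 0.5535 -0.2089  0.086 ]
 [ 0.4833 -0.2023  0.086 ]
 [ 0.621  -0.2102  0.086 ]]
[[   0    0   40   62 1972]
 [  15   13   13   42  508]] [[319.1729 179.7769]
 [320.7697 183.3071]]
120 [102 100  98  97  98  97  97  97  97  98  97  99 100 101 100 100  98  97
  97]
126 [101 100  98 102 115 139 159 169 172 177 176 173 164 137 108 100  98  97
  96]
129 [102  99 103 129 167 177 174 173 174 174 174 175 176 172 152 115  98  97
  95]
132 [101  99 101 115 146 170 176 177 177 174 173 172 170 160 136 108  98  95
  97]
222 [209 209 210 209 203 190 181 181 182 183 184 187 196 205 208 205 204 202
 200]
225 [211 209 208 199 180 175 174 174 174 175 175 175 177 182 193 200 203 202
 200]
228 [210 210 211 204 180 143 139 153 159 159 153 140 150 178 200 204 203 203
 201]
```

View pics/w1c.png

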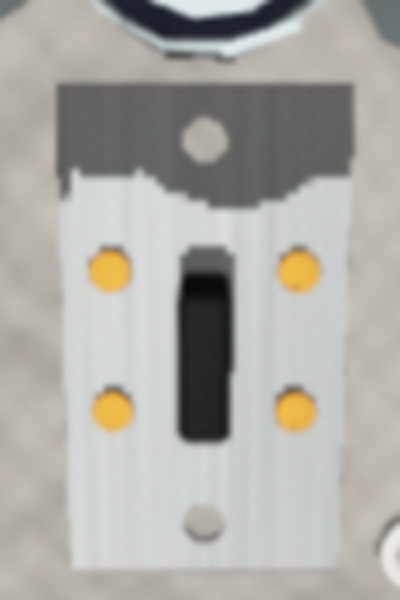

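Run:
```python
from h import *
c=cam("wrist"); A=np.array
off=lambda p:(A(p,float)+.5)/4+A([270,95])-.5
k=onz(c,off([[57,85],[352,85],[340,568],[73,568]]),.006);print(k,k.mean(0))
h=onz(c,off([[205,139],[204,522]]),.006);print(h,h.mean(0),np.linalg.norm(h[0]-h[1]))
b=onz(c,off([[179,290],[180,440],[230,440],[232,290]]),.042);print("bar top",b)
o=bot.get_obs();print(o["eef_pos"],Rn.from_quat(o["tool_rot"]).as_matrix())
```

```text
[[ 0.513  -0.2156  0.006 ]
 [ 0.5918 -0.2155  0.006 ]
 [ 0.5929 -0.3546  0.006 ]
 [ 0.5132 -0.3547  0.006 ]] [ 0.5527 -0.2851  0.006 ]
[[ 0.5526 -0.2298  0.006 ]
 [ 0.5523 -0.34    0.006 ]] [ 0.5524 -0.2849  0.006 ] 0.1102126733745156
bar top [[ 0.5461 -0.2646  0.042 ]
 [ 0.5461 -0.3037  0.042 ]
 [ 0.559  -0.3037  0.042 ]
 [ 0.5593 -0.2646  0.042 ]]
[ 0.5519 -0.2841  0.2014] [[-0.0006  1.     -0.0004]
 [ 1.      0.0006  0.0004]
 [ 0.0004 -0.0004 -1.    ]]
```

```bash
python3 -m crank '{"dr":[[0,0,0],[0,0,0],[0,0,0],[0,0,0],[0,0,0],[0,0,0],[0,0,0]],"travel":[[0,0.0005,0.03],[0,0.0005,0.075],[0,0.0005,0.12],[0,0.0005,0.155],[0,0.0005,0.178],[0,0.0005,0.188],[0,0.0005,0.188]],"hand":[0.085,0.085,0.08,0.07,0.06,0.05,0.045]}'
python3 - <<'E'
from h import *
c=cam("wrist"); save(c["color"],"w2.png")
E
```

```text
clock: 3.52
eef_pos: [0.5526, -0.2842, 0.0135]
tool_rot: [0.707, 0.707, -0.0, -0.0]
ft_force: [-0.0, -0.4, -0.3]
grip_width: 0.0451
```

View pics/w2.png

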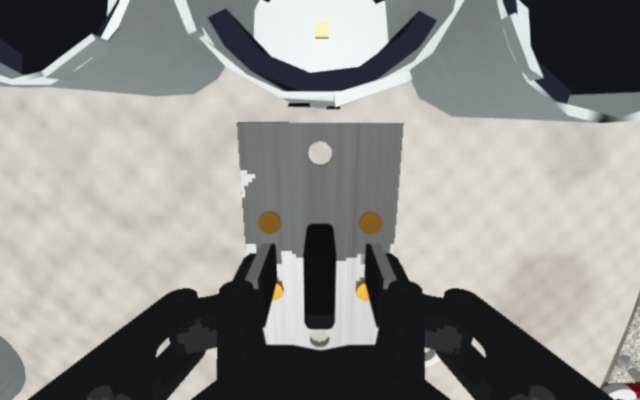

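Bar at (320,275) is centred between the fingers at (260,275) and (382,275). I close and lift.

```bash
python3 -m crank '{"dr":[[0,0,0],[0,0,0],[0,0,0],[0,0,0],[0,0,0],[0,0,0],[0,0,0],[0,0,0],[0,0,0],[0,0,0]],"travel":[[0,0,0],[0,0,0],[0,0,0],[0,0,0],[0,0,-0.003],[0,0,-0.015],[0,0,-0.05],[0,0,-0.1],[0,0,-0.138],[0,0,-0.138]],"hand":[0.03,0.015,0.0,0.0,0.0,0.0,0.0,0.0,0.0,0.0]}'
python3 - <<'E'
from h import *
c=cam("wrist"); save(c["color"],"w3.png")
c=cam("scene"); save(crop(c["color"],200,100,400,280,4),"s3.png")
o=bot.get_obs();print(o["ft_force"],o["ft_torque"],o["eef_pos"])
E
```

```text
clock: 4.82
eef_pos: [0.5553, -0.2861, 0.1559]
tool_rot: [0.707, 0.707, 0.001, 0.004]
ft_force: [0.2, -0.8, -3.9]
grip_width: 0.0126
[-0.0263 -0.4109 -4.1637] [ 0.0518 -0.0333 -0.0221] [ 0.5524 -0.2847  0.1508]
```

View pics/w3.png

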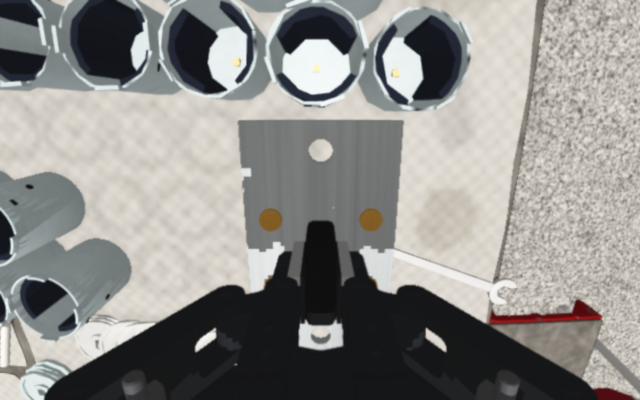

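View pics/s3.png

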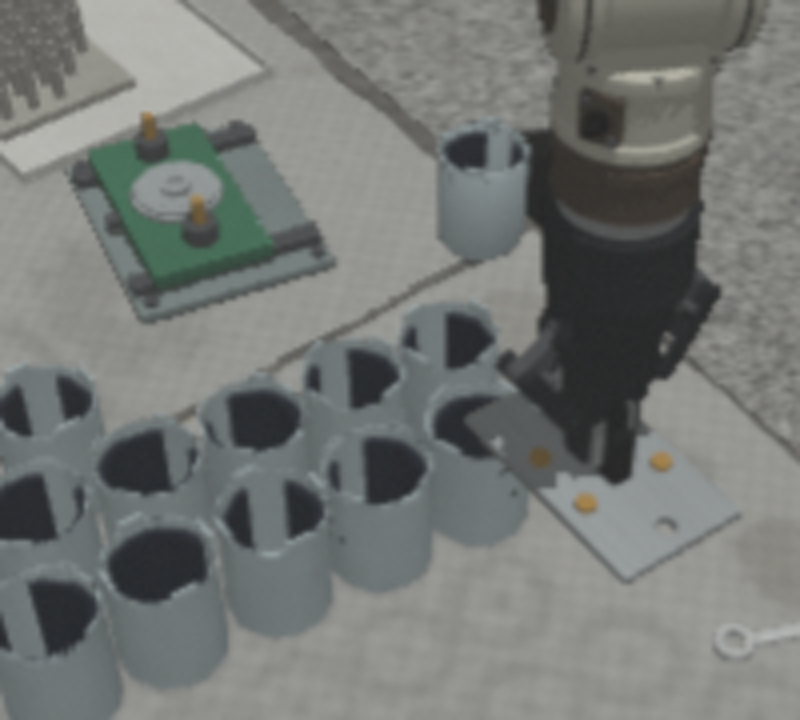

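Held and level: hole at (320,150), wrist load about 4 N. I carry it towards the fixture, stopping short for a wrist view of the pins.

```bash
python3 -m crank '{"dr":[[0,0,0],[0,0,0],[0,0,0.03],[0,0,0.06],[0,0,0.09],[0,0,0.12],[0,0,0.157],[0,0,0.157],[0,0,0.157],[0,0,0.157]],"travel":[[0.02,0,-0.01],[0.06,0,-0.02],[0.105,-0.005,-0.03],[0.155,-0.01,-0.03],[0.205,-0.015,-0.03],[0.25,-0.0175,-0.03],[0.275,-0.0175,-0.03],[0.29,-0.0175,-0.03],[0.295,-0.0175,-0.03],[0.295,-0.0175,-0.03]],"hand":[0,0,0,0,0,0,0,0,0,0]}'
python3 - <<'E'
from h import *
c=cam("wrist"); save(c["color"],"w4.png")
o=bot.get_obs();print(o["ft_force"],o["eef_pos"])
print(proj(c,[[.5453,.2374,.068],[.5272,.1275,.068],[.5453,.2374,.048],[.5272,.1275,.048]]))
E
```

```text
clock: 6.18
eef_pos: [0.5351, 0.0098, 0.181]
tool_rot: [0.76, 0.649, -0.0, -0.0]
ft_force: [0.2, -1.0, -3.3]
grip_width: 0.0128
[-0.3051 -0.454  -3.6588] [0.5351 0.0094 0.181 ]
[[ 284.0392 -109.8067]
 [ 286.3365   55.7608]
 [ 286.9278  -92.6402]
 [ 288.9106   59.912 ]]
```

View pics/w4.png

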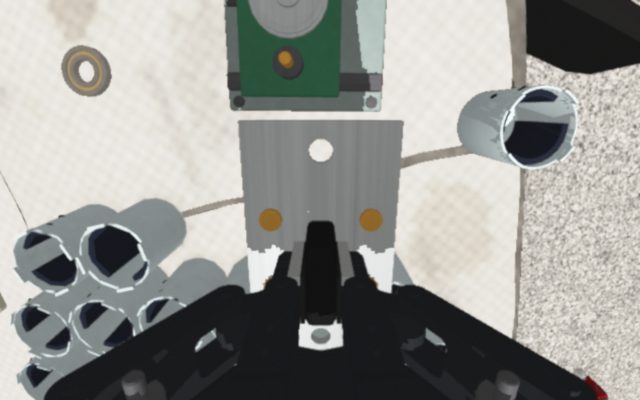

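```bash
python3 -m crank '{"dr":[[0,0,0],[0,0,0],[0,0,0],[0,0,0],[0,0,0]],"travel":[[-0.01,0,-0.015],[-0.025,0,-0.04],[-0.04,0,-0.065],[-0.05,0,-0.08],[-0.05,0,-0.08]],"hand":[0,0,0,0,0]}'
python3 - <<'E'
from h import *
c=cam("wrist"); save(c["color"],"w5.png"); save(crop(c["color"],200,0,400,150,4),"w5c.png")
o=bot.get_obs();print(o["ft_force"],o["eef_pos"],o["tool_rot"])
print(proj(c,[[.5453,.2374,.068],[.5272,.1275,.068],[.5453,.2374,.048],[.5272,.1275,.048]]))
np.savez("w5.npz",C=c["C"],Rwc=c["Rwc"],K=c["K"],D=c["D"],color=c["color"])
E
```

```text
clock: 6.85
eef_pos: [0.5282, -0.0406, 0.2631]
tool_rot: [0.761, 0.649, 0.001, 0.001]
ft_force: [-0.2, 0.4, -4.1]
grip_width: 0.0135
[-0.0877 -0.4018 -4.1108] [ 0.5276 -0.0399  0.2617] [0.7608 0.6489 0.0005 0.0002]
[[ 290.1633 -111.6659]
 [ 291.6529   15.7999]
 [ 291.9334  -98.3023]
 [ 293.2874   21.4341]]
```

View pics/w5c.png

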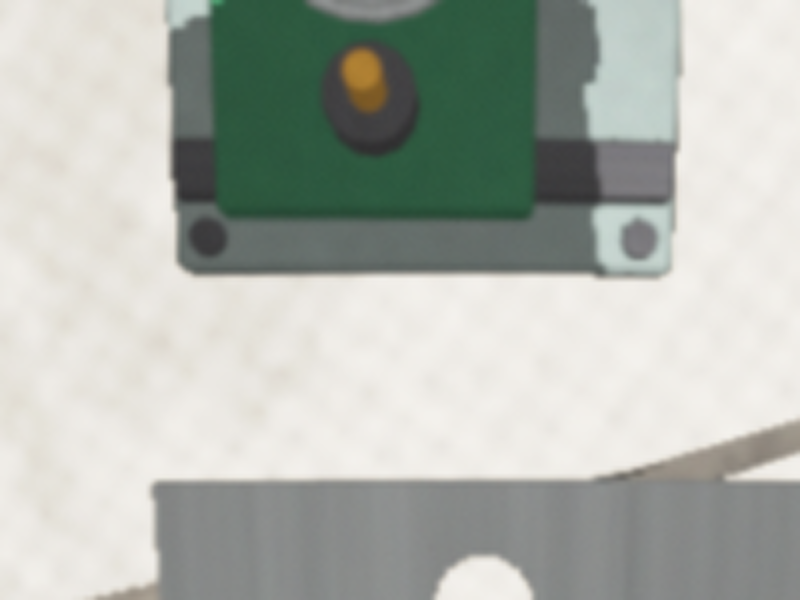

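Run:
```python
from h import *
d=np.load("w5.npz"); c={k:d[k] for k in d}; A=np.array
off=lambda p,o,f:(A(p,float)+.5)/f+A(o)-.5
print("near pin wrist",onz(c,off([[361,69]],[200,0],4),.068))
e=onz(c,off([[185,271],[662,273]],[200,0],4),.008);v=e[1]-e[0];print("base edge yaw",np.degrees(np.arctan2(v[1],v[0])))
e=onz(c,off([[216,215],[534,215]],[200,0],4),.03);v=e[1]-e[0];print("slide edge yaw",np.degrees(np.arctan2(v[1],v[0])))
R=Rn.from_quat(bot.get_obs()["tool_rot"]).as_matrix();print("tool y yaw",np.degrees(np.arctan2(R[1,1],R[0,1])))
# scene and side views of pins: brass mask
for n in("scene","side"):
    s=cam(n); q=proj(s,[[.5453,.2374,.068],[.5272,.1275,.068]]);print(n,q)
    x,y=q.mean(0).astype(int); save(crop(s["color"],x-45,y-35,x+45,y+35,8),f"pins_{n}.png");print(x-45,y-35)
```

```text
near pin wrist [[0.5253 0.1268 0.068 ]]
base edge yaw -9.460585911053796
slide edge yaw -9.356751525175861
tool y yaw -9.077071962555543
scene [[236.1848 128.1961]
 [248.8079 149.2023]]
197 103
side [[277.7379 143.4926]
 [281.8364 158.7781]]
234 116
```

View pics/pins_scene.png

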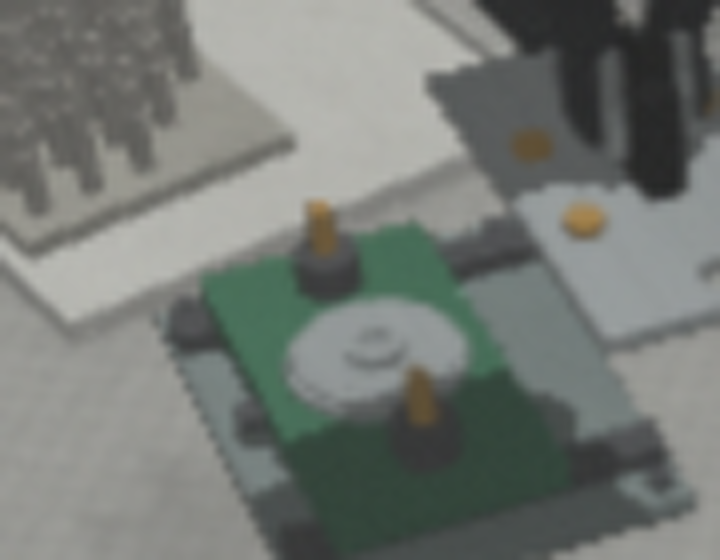

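View pics/pins_side.png

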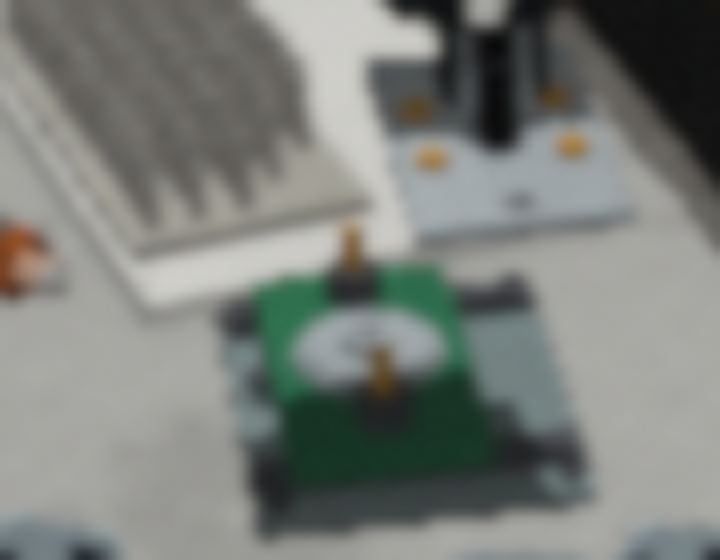

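Run:
```python
from h import *
d=np.load("w5.npz"); im=d["color"]
w=cam("wrist")
T=np.array(w["T_tool_cam"])
g=cv2.cvtColor(im,cv2.COLOR_RGB2GRAY)
def comp(x0,y0,x1,y1,th):
    m=(g[y0:y1,x0:x1]>th).astype(np.uint8);n,l,s,ce=cv2.connectedComponentsWithStats(m);
    for i in range(1,n):
        if s[i,4]>60: print(s[i],ce[i]+[x0,y0])
comp(300,132,342,170,180); comp(296,315,345,350,100)
save(crop(im,270,110,370,350,3)[:600],"w5d.png")
def tool(uv,z):
    c={"K":w["K"],"D":w["D"],"Rwc":T[:3,:3],"C":T[:3,3]};return onz(c,uv,z)
print(tool([[320.5,150.5],[320,336]],.0065),tool([[320.5,150.5]],.0105))
```

```text
[  9   7  24  23 431] [320.478 149.891]
[   2    5   45   30 1115] [320.1892 335.7067]
[[ 0.0549  0.0003  0.0065]
 [-0.054  -0.      0.0065]] [[0.0544 0.0003 0.0105]]
```

View pics/w5d.png

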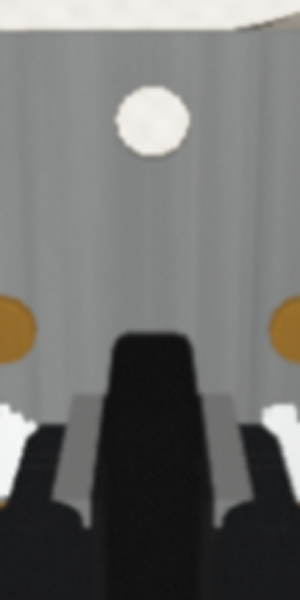

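```bash
python3 -m crank '{"dr":[[0,0,0],[0,0,0],[0,0,0],[0,0,0.005],[0,0,0.005],[0,0,0.005],[0,0,0.005],[0,0,0.005],[0,0,0.005],[0,0,0.005]],"travel":[[0.02,-0.003,0.01],[0.055,-0.008,0.03],[0.095,-0.013,0.055],[0.135,-0.018,0.08],[0.17,-0.023,0.105],[0.198,-0.026,0.13],[0.212,-0.0286,0.148],[0.219,-0.0286,0.157],[0.219,-0.0286,0.157],[0.219,-0.0286,0.157]],"hand":[0,0,0,0,0,0,0,0,0,0]}'
python3 - <<'E'
from h import *
c=cam("wrist"); im=c["color"]; save(im,"w6.png"); save(crop(im,280,110,360,350,4)[:160+160],"w6a.png"); save(crop(im,260,300,380,360,5),"w6b.png")
for i in range(4):
    o=bot.get_obs();print(o["ft_force"],o["eef_pos"],o["clock"])
R=Rn.from_quat(o["tool_rot"]).as_matrix();print("tool y yaw",np.degrees(np.arctan2(R[1,1],R[0,1])))
E
```

```text
clock: 8.3
eef_pos: [0.5339, 0.1811, 0.105]
tool_rot: [0.762, 0.647, 0.0, 0.0]
ft_force: [-0.1, -0.3, -3.3]
grip_width: 0.0128
[-0.3592 -0.0457 -3.0489] [0.5341 0.1811 0.1052] 8.35
[-0.3592 -0.0457 -3.0489] [0.5341 0.1811 0.1052] 8.35
[-0.3592 -0.0457 -3.0489] [0.5341 0.1811 0.1052] 8.35
[-0.3592 -0.0457 -3.0489] [0.5341 0.1811 0.1052] 8.35
tool y yaw -9.332852522002092
```

View pics/w6.png

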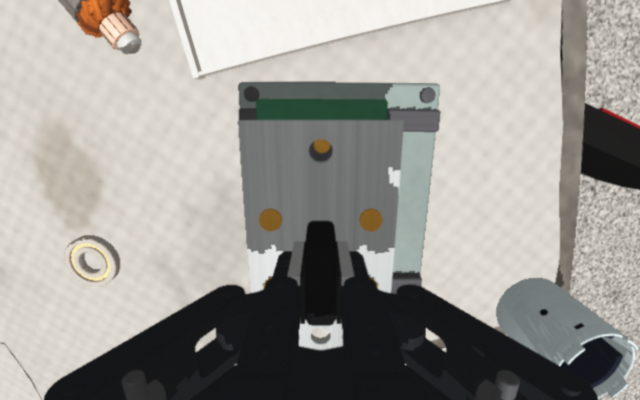

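View pics/w6a.png

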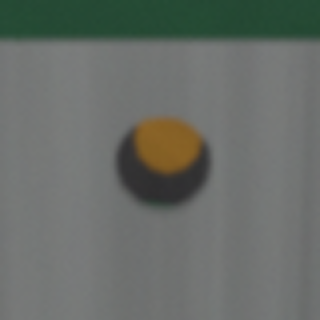

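View pics/w6b.png

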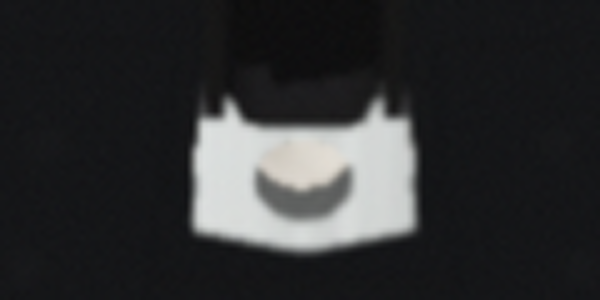

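Run:
```python
from h import *
w=cam("wrist"); T=np.array(w["T_tool_cam"]); c={"K":w["K"],"D":w["D"],"Rwc":T[:3,:3],"C":T[:3,3]}
off=lambda p,o,f:(np.array(p,float)+.5)/f+np.array(o)-.5
for z in(.0372,.036): 
  p=onz(c,off([[168.5,138.5],[135,138.5],[202,138.5],[168.5,172]],[280,110],4),z);print(p)
print(onz(c,off([[164,162],[117,162],[210,162],[164,208]],[280,110],4),.0065))
o=bot.get_obs();print(o["eef_pos"])
```

```text
[[ 0.0548  0.001   0.0372]
 [ 0.0548 -0.0039  0.0372]
 [ 0.0548  0.0059  0.0372]
 [ 0.0499  0.001   0.0372]]
[[ 0.0549  0.001   0.036 ]
 [ 0.0549 -0.0039  0.036 ]
 [ 0.0549  0.0058  0.036 ]
 [ 0.0501  0.001   0.036 ]]
[[ 0.0551  0.0003  0.0065]
 [ 0.0551 -0.0054  0.0065]
 [ 0.0551  0.0059  0.0065]
 [ 0.0495  0.0003  0.0065]]
[0.5341 0.181  0.1053]
```

```bash
python3 -m crank '{"dr":[[0,0,0],[0,0,0],[0,0,0],[0,0,0],[0,0,0],[0,0,0],[0,0,0],[0,0,0]],"travel":[[-0.0002,0.0007,0.006],[-0.0002,0.0007,0.014],[-0.0002,0.0007,0.02],[-0.0002,0.0007,0.022],[-0.0002,0.0007,0.024],[-0.0002,0.0007,0.026],[-0.0002,0.0007,0.027],[-0.0002,0.0007,0.027]],"hand":[0,0,0,0,0,0,0,0]}'
python3 - <<'E'
from h import *
c=cam("wrist"); im=c["color"]; save(crop(im,280,110,360,350,4)[:320],"w7a.png"); save(crop(im,260,300,380,360,5),"w7b.png")
o=bot.get_obs();print(o["ft_force"],o["ft_torque"],o["eef_pos"],o["clock"])
E
```

```text
clock: 9.4
eef_pos: [0.5341, 0.1812, 0.0773]
tool_rot: [0.762, 0.648, 0.0, -0.0]
ft_force: [-0.2, -0.1, -3.9]
grip_width: 0.0128
[ 0.0356  0.5967 -3.5327] [-0.0172  0.0118  0.0021] [0.5341 0.1812 0.0774] 9.45
```

View pics/w7a.png

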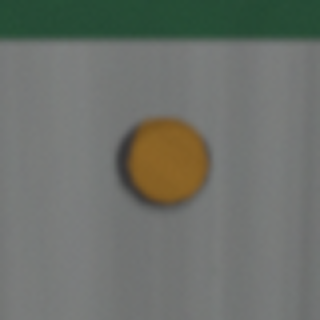

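View pics/w7b.png

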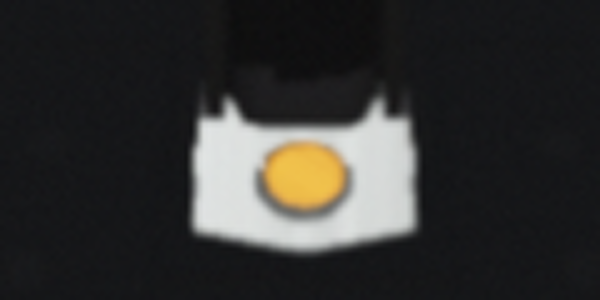

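Both pins already show in their holes: far at (322,150), near at (321,335). There is a small yaw and y offset, so I trim those and keep going down gently.

```bash
python3 -m crank '{"dr":[[0,0,0.0045],[0,0,0.0045],[0,0,0.0045],[0,0,0.0045],[0,0,0.0045],[0,0,0.0045],[0,0,0.0045],[0,0,0.0045]],"travel":[[0,0.0004,0],[0,0.0004,0.002],[0,0.0004,0.005],[0,0.0004,0.008],[0,0.0004,0.011],[0,0.0004,0.013],[0,0.0004,0.014],[0,0.0004,0.014]],"hand":[0,0,0,0,0,0,0,0]}'
python3 - <<'E'
from h import *
c=cam("wrist"); im=c["color"]; save(np.hstack([crop(im,280,110,360,190,4),crop(im,280,295,360,375,4)]),"w8.png")
o=bot.get_obs();print(o["ft_force"],o["ft_torque"],o["eef_pos"],o["clock"])
E
```

```text
clock: 10.45
eef_pos: [0.5344, 0.1811, 0.0632]
tool_rot: [0.763, 0.646, -0.0, -0.0]
ft_force: [0.1, -0.6, -4.0]
grip_width: 0.0129
[ 0.6376 -0.8716 -3.3669] [-0.05   -0.0112 -0.0172] [0.5345 0.1812 0.0633] 10.5
```

View pics/w8.png

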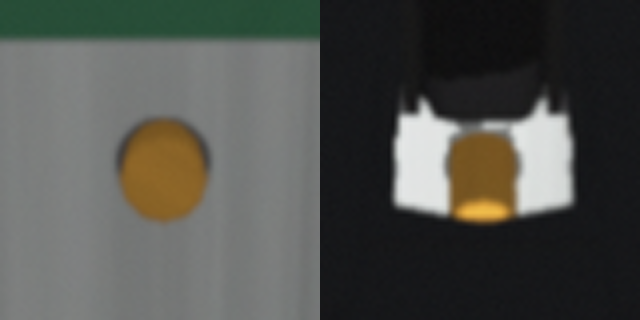

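Both pins now stand up through the plate with no contact force. About 3 mm is left, so I creep down.

```bash
python3 -m crank '{"dr":[[0,0,0],[0,0,0],[0,0,0],[0,0,0],[0,0,0]],"travel":[[0,0,0.0005],[0,0,0.001],[0,0,0.0015],[0,0,0.002],[0,0,0.002]],"hand":[0,0,0,0,0]}'; python3 -m crank '{"dr":[[0,0,0],[0,0,0]],"travel":[[0,0,0.0003],[0,0,0.0003]],"hand":[0,0]}'; python3 -m crank '{"dr":[[0,0,0],[0,0,0]],"travel":[[0,0,0.0003],[0,0,0.0003]],"hand":[0,0]}'
```

```text
clock: 11.12
eef_pos: [0.5346, 0.1812, 0.0626]
tool_rot: [0.763, 0.646, 0.0, 0.0]
ft_force: [-1.8, -1.8, 6.6]
grip_width: 0.013
clock: 11.38
eef_pos: [0.5346, 0.1812, 0.0626]
tool_rot: [0.763, 0.646, 0.001, 0.0]
ft_force: [-3.8, -1.3, 6.8]
grip_width: 0.013
clock: 11.62
eef_pos: [0.5347, 0.1812, 0.0625]
tool_rot: [0.763, 0.646, 0.001, 0.0]
ft_force: [-4.6, -0.5, 8.7]
grip_width: 0.0131
```

Run:
```python
from h import *
c=cam("wrist"); im=c["color"]; save(np.hstack([crop(im,280,110,360,190,4),crop(im,280,295,360,375,4)]),"w9.png")
o=bot.get_obs();print(o["ft_force"],o["ft_torque"],o["eef_pos"],o["clock"])
s=cam("scene");save(crop(s["color"],190,90,290,190,6),"s9.png")
s=cam("side");save(crop(s["color"],240,110,330,190,8),"sd9.png")
```

```text
[-3.2835 -2.0679  9.4585] [-0.3189  0.9731 -0.0454] [0.5346 0.1812 0.0625] 11.675
```

View pics/w9.png

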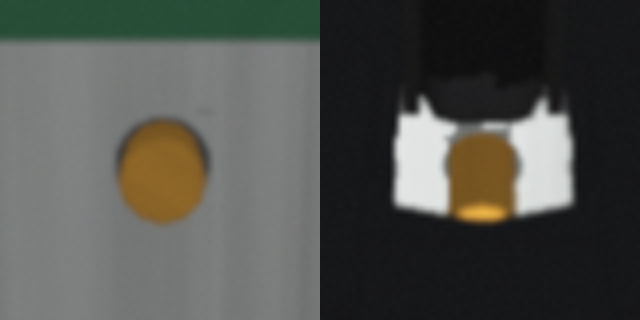

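View pics/s9.png

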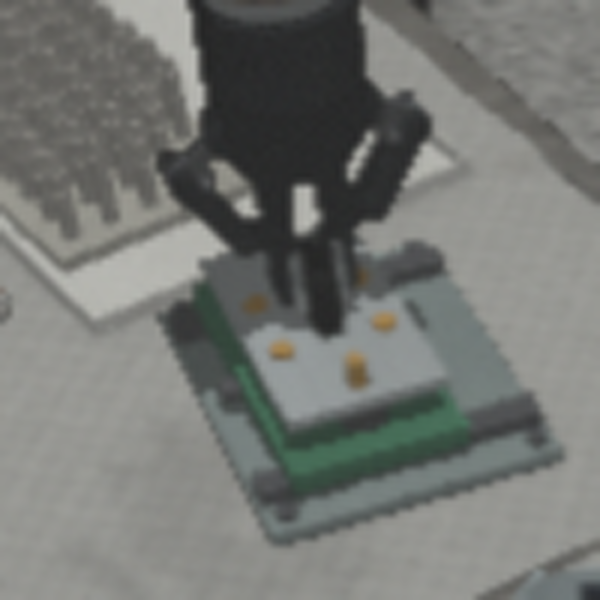

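View pics/sd9.png

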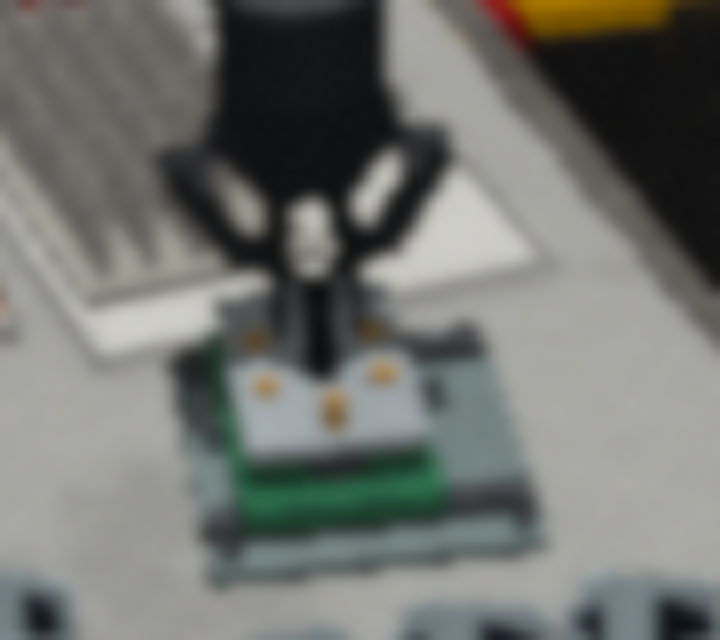

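Contact is at TCP z 0.0626 with about 13 N up and about 4 N sideways in -x. That height is roughly 1 mm above what I expect for home, so the plate may be rubbing a pin. I'll relieve the side load and watch whether it drops.

```bash
python3 -m crank '{"dr":[[0,0,0],[0,0,0]],"travel":[[0,-0.0003,0],[0,-0.0003,0]],"hand":[0,0]}';python3 -m crank '{"dr":[[0,0,0],[0,0,0]],"travel":[[0,-0.0003,0],[0,-0.0003,0]],"hand":[0,0]}';python3 -m crank '{"dr":[[0,0,0],[0,0,0]],"travel":[[-0.0003,-0.0003,0],[-0.0003,-0.0003,0]],"hand":[0,0]}'
```

```text
clock: 12.02
eef_pos: [0.5346, 0.1812, 0.0626]
tool_rot: [0.763, 0.646, 0.001, 0.0]
ft_force: [-3.2, -2.2, 8.1]
grip_width: 0.0133
clock: 12.28
eef_pos: [0.5346, 0.1812, 0.0626]
tool_rot: [0.763, 0.646, 0.001, 0.001]
ft_force: [-3.0, -1.6, 7.6]
grip_width: 0.0131
clock: 12.52
eef_pos: [0.5346, 0.1812, 0.0626]
tool_rot: [0.763, 0.646, 0.001, 0.001]
ft_force: [-1.2, -1.4, 6.3]
grip_width: 0.013
```

Run:
```python
from h import *
w=cam("wrist"); im=w["color"]; T=np.array(w["T_tool_cam"]); c={"K":w["K"],"D":w["D"],"Rwc":T[:3,:3],"C":T[:3,3]}
save(np.hstack([crop(im,300,130,340,170,10),crop(im,300,320,340,360,10)]),"w10.png")
for z in(-.0035,-.0045,-.0055,-.0065,-.0075,-.0085,-.0095): print(z,proj(c,[[.055,0,z],[-.055,0,z]]).ravel(), proj(c,[[.05,0,z],[.06,0,z],[-.05,0,z],[-.06,0,z]])[:,1])
for z in (.0055,.0065,.0075): print("plate",z,proj(c,[[.055,0,z],[-.055,0,z],[.061,0,z],[.049,0,z]])[:,1], proj(c,[[.055,.006,z],[.055,-.006,z]])[:,0])
```

```text
-0.0035 [319.941  153.0321 320.0211 349.7036] [163.9521 141.9068 342.5484 356.7121]
-0.0045 [319.9378 153.323  320.0191 351.0141] [164.3158 142.1221 343.8342 358.0457]
-0.0055 [319.9346 153.618  320.017  352.3386] [164.6846 142.3404 345.134  359.3932]
-0.0065 [319.9313 153.9173 320.0149 353.6772] [165.0585 142.5618 346.4479 360.7549]
-0.0075 [319.928  154.2207 320.0127 355.0302] [165.4377 142.7864 347.7761 362.1311]
-0.0085 [319.9246 154.5286 320.0106 356.3977] [165.8223 143.0143 349.1188 363.5218]
-0.0095 [319.9211 154.8409 320.0084 357.7801] [166.2124 143.2455 350.4763 364.9275]
plate 0.0055 [150.5844 338.5033 137.9779 162.93  ] [332.4021 307.5342]
plate 0.0065 [150.3301 337.3214 137.8035 162.5991] [332.3244 307.6175]
plate 0.0075 [150.079  336.1513 137.6314 162.2725] [332.2477 307.6997]
```

View pics/w10.png

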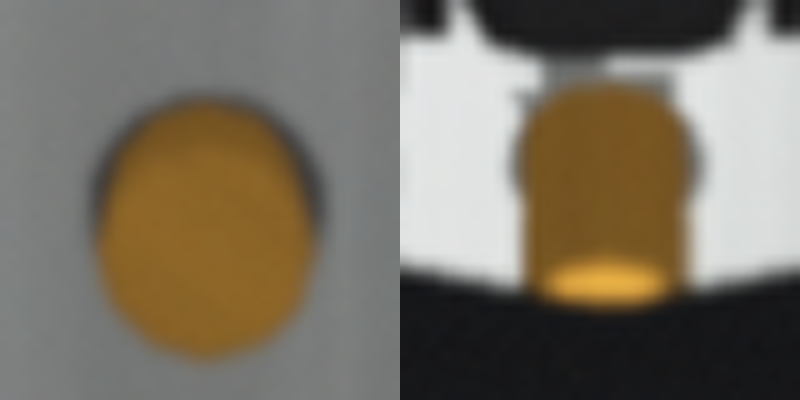

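```bash
python3 -m crank '{"dr":[[0,0,0],[0,0,0],[0,0,0],[0,0,0],[0,0,0]],"travel":[[0,0,-0.001],[0,0,-0.002],[0,0,-0.004],[0,0,-0.004],[0,0,-0.004]],"hand":[0,0,0,0,0]}'
python3 - <<'E'
from h import *
c=cam("wrist"); im=c["color"]; save(np.hstack([crop(im,300,130,340,170,10),crop(im,300,320,340,360,10)]),"w11.png")
o=bot.get_obs();print(o["ft_force"],o["ft_torque"],o["eef_pos"],o["clock"]); print(Rn.from_quat(o["tool_rot"]).as_matrix())
E
```

```text
clock: 13.2
eef_pos: [0.5333, 0.181, 0.0643]
tool_rot: [0.763, 0.646, -0.0, -0.0]
ft_force: [-0.2, 0.1, -3.6]
grip_width: 0.0134
[ 0.6211  0.4528 -4.5911] [ 0.0709 -0.1514 -0.0544] [0.5333 0.181  0.0643] 13.25
[[ 0.1657  0.9862 -0.0007]
 [ 0.9862 -0.1657 -0.0002]
 [-0.0003 -0.0007 -1.    ]]
```

View pics/w11.png

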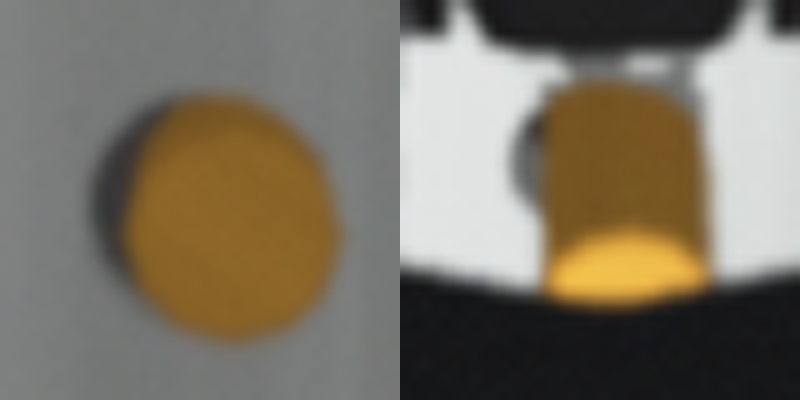

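```bash
python3 -m crank '{"dr":[[0,0,0],[0,0,0],[0,0,0]],"travel":[[0.0003,0.0008,0],[0.0003,0.0008,0.0012],[0.0003,0.0008,0.0012]],"hand":[0,0,0]}'; for i in 1 2 3; do python3 -m crank '{"dr":[[0,0,0],[0,0,0]],"travel":[[0,0,0.0004],[0,0,0.0004]],"hand":[0,0]}'; done
python3 - <<'E'
from h import *
c=cam("wrist"); im=c["color"]; save(np.hstack([crop(im,300,130,340,170,10),crop(im,300,320,340,360,10)]),"w12.png")
o=bot.get_obs();print(o["ft_force"],o["ft_torque"],o["eef_pos"],o["clock"])
E
```

```text
clock: 13.62
eef_pos: [0.5341, 0.181, 0.0633]
tool_rot: [0.763, 0.646, -0.0, -0.0]
ft_force: [-0.3, 1.3, -4.0]
grip_width: 0.0128
clock: 13.88
eef_pos: [0.5343, 0.1811, 0.0631]
tool_rot: [0.763, 0.646, -0.0, -0.0]
ft_force: [-0.7, 0.5, -3.0]
grip_width: 0.0129
clock: 14.12
eef_pos: [0.5344, 0.1812, 0.0627]
tool_rot: [0.763, 0.646, 0.0, -0.0]
ft_force: [-0.1, -0.3, -2.9]
grip_width: 0.0132
clock: 14.38
eef_pos: [0.5344, 0.1812, 0.0626]
tool_rot: [0.763, 0.646, 0.0, 0.0]
ft_force: [-0.6, 0.0, -2.0]
grip_width: 0.0127
[-0.9304  0.049  -1.3813] [-0.1109  0.2492  0.0025] [0.5344 0.1812 0.0626] 14.425
```

View pics/w12.png

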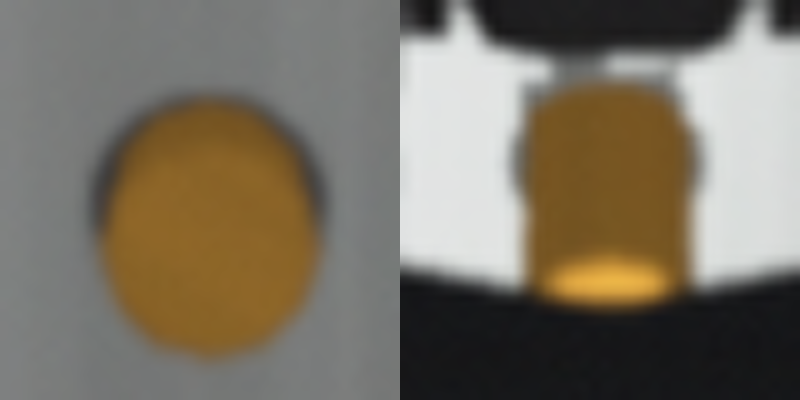

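The contact height is again 0.0626 with both pins centred and no side load. That height repeats at two different lateral offsets and did not change under a 13 N push, which fits the plate resting on the shoulders. I open the fingers.

```bash
python3 -m crank '{"dr":[[0,0,0],[0,0,0],[0,0,0],[0,0,0]],"travel":[[0,0,0],[0,0,0],[0,0,0],[0,0,0]],"hand":[0.02,0.03,0.035,0.035]}'
python3 - <<'E'
from h import *
c=cam("wrist"); im=c["color"]; save(np.hstack([crop(im,300,130,340,170,10),crop(im,300,320,340,360,10)]),"w13.png")
o=bot.get_obs();print(o["ft_force"],o["ft_torque"],o["eef_pos"],o["clock"])
E
```

```text
clock: 14.92
eef_pos: [0.5345, 0.1812, 0.0624]
tool_rot: [0.763, 0.646, 0.0, 0.0]
ft_force: [0.1, 0.1, -1.1]
grip_width: 0.0355
[0.5625 0.0704 0.6737] [0.0251 0.083  0.0515] [0.5345 0.1812 0.0624] 14.975
```

View pics/w13.png

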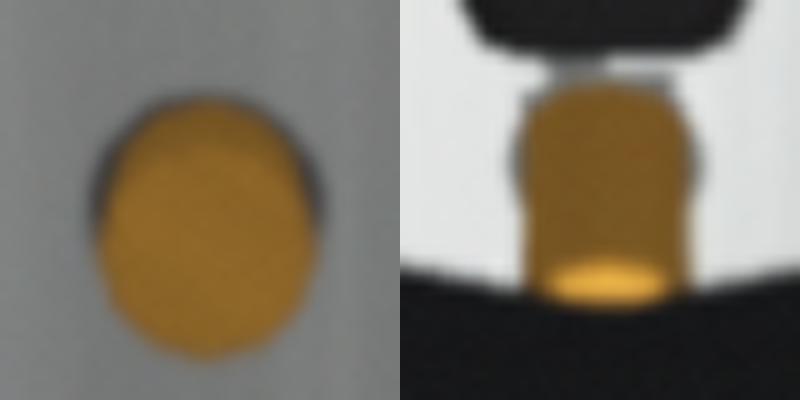

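Nothing shifted on release. I retract straight up and check.

```bash
python3 -m crank '{"dr":[[0,0,0],[0,0,0],[0,0,0],[0,0,0],[0,0,0],[0,0,0],[0,0,0],[0,0,0]],"travel":[[0,0,-0.003],[0,0,-0.012],[0,0,-0.035],[0,0,-0.07],[-0.02,0,-0.11],[-0.05,0,-0.145],[-0.07,0,-0.16],[-0.07,0,-0.16]],"hand":[0.035,0.035,0.035,0.035,0.035,0.035,0.035,0.035]}'
python3 - <<'E'
from h import *
c=cam("wrist"); im=c["color"]; save(im,"w14.png")
np.savez("w14.npz",C=c["C"],Rwc=c["Rwc"],K=c["K"],D=c["D"],color=c["color"])
s=cam("scene");save(crop(s["color"],190,90,360,200,4),"s14.png")
s=cam("side");save(crop(s["color"],240,110,330,190,8),"sd14.png")
o=bot.get_obs();print(o["ft_force"],o["eef_pos"],o["clock"])
E
```

```text
clock: 15.98
eef_pos: [0.5233, 0.1112, 0.2235]
tool_rot: [0.764, 0.645, 0.001, 0.001]
ft_force: [0.7, 1.1, -0.7]
grip_width: 0.0352
[-0.0491  0.9334  0.8882] [0.5221 0.1124 0.2207] 16.125
```

View pics/w14.png

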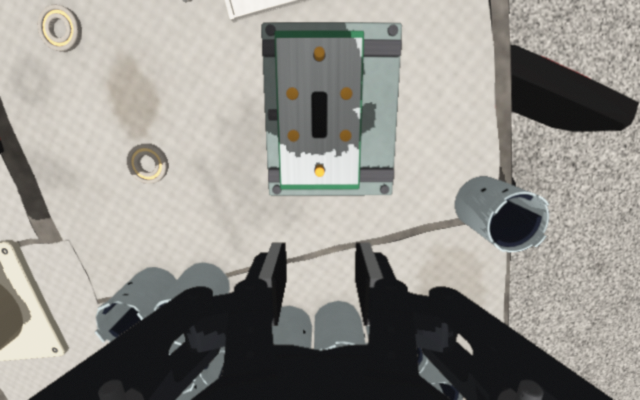

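View pics/s14.png

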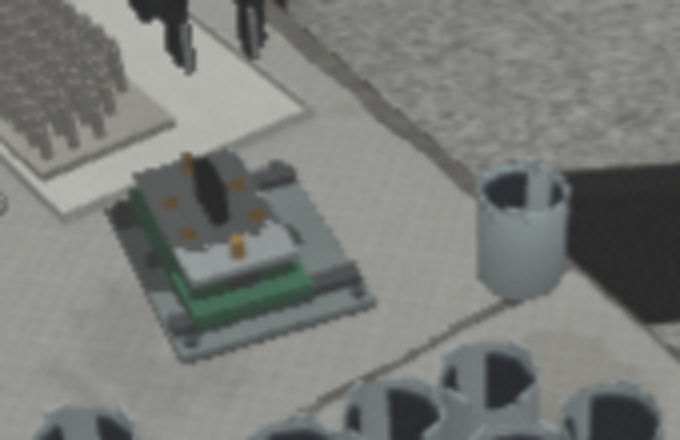

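View pics/sd14.png

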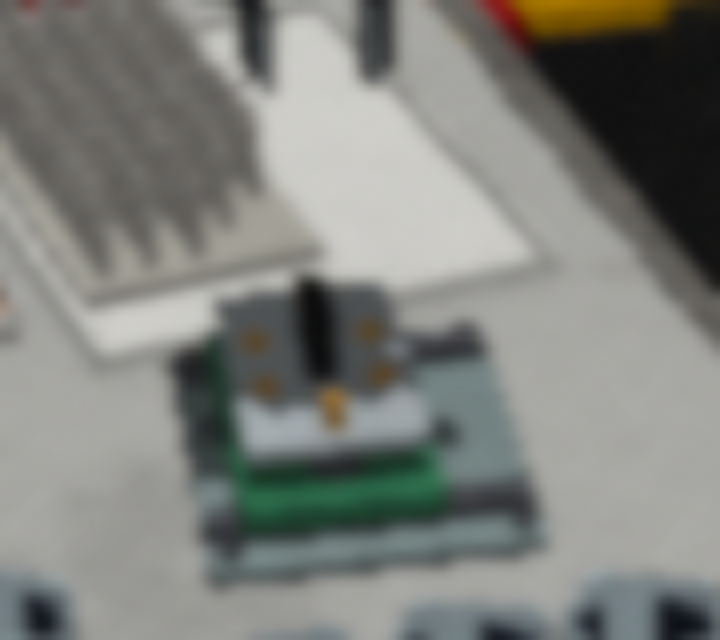

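Run:
```python
from h import *
d=np.load("w14.npz"); c={k:d[k] for k in d}; im=c["color"]
save(np.hstack([crop(im,265,25,375,75,7)[:, :385*2]]),"w14a.png"); save(crop(im,265,145,375,200,7),"w14b.png")
```

```text
(no output)
```

View pics/w14a.png

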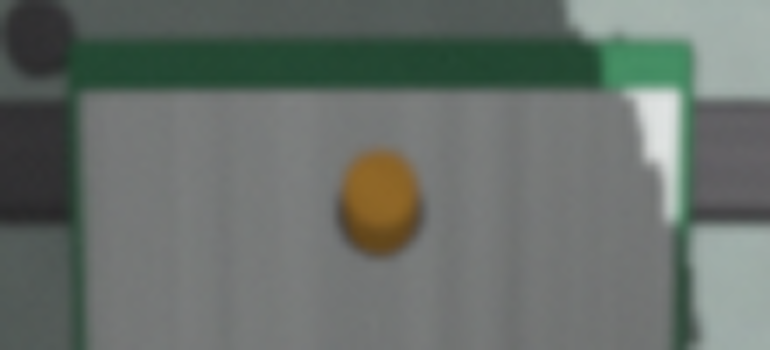

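View pics/w14b.png

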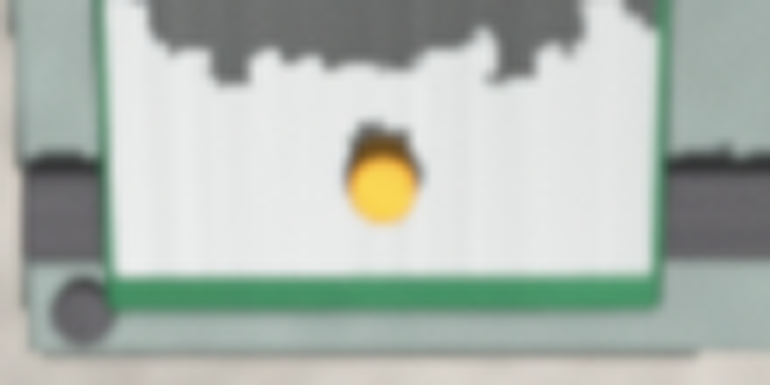

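Run:
```python
from h import *
from scipy.optimize import brentq
d=np.load("w14.npz"); c={k:d[k] for k in d}
off=lambda p,o:(np.array(p,float)+.5)/7+np.array(o)-.5
t=np.vstack([off([[380,188]],[265,25]),off([[384,189]],[265,145])])
e=np.vstack([off([[380,88]],[265,25]),off([[380,275]],[265,145])])
w=np.vstack([off([[106,60],[656,60]],[265,145])])
L=lambda p,z:(lambda q:np.linalg.norm(q[0]-q[1]))(onz(c,p,z))
zt=brentq(lambda z:L(t,z)-.110,-.2,.2);ze=brentq(lambda z:L(e,z)-.140,-.2,.2);zw=brentq(lambda z:L(w,z)-.08,-.2,.2)
print(zt,ze,zw,"diff",zt-ze)
q=onz(c,t,.068);r=onz(c,e,.054);print(q,r,q.mean(0)-r.mean(0))
print(bot.get_obs()["clock"])
```

```text
0.0673399813993519 0.05490069771857742 0.05434282515667804 diff 0.012439283680774488
[[0.5436 0.2353 0.068 ]
 [0.5256 0.1271 0.068 ]] [[0.5461 0.25   0.054 ]
 [0.5223 0.1117 0.054 ]] [0.0004 0.0003 0.014 ]
16.125
```

The camera height check puts the plate top at 54.3 to 54.9 mm against 54 expected, with about 1 mm of error. To be sure it is home I feel the bar top gently with closed fingers, where 90 mm is expected.

```bash
python3 -m crank '{"dr":[[0,0,0],[0,0,0],[0,0,0],[0,0,0],[0,0,0],[0,0,0],[0,0,0],[0,0,0]],"travel":[[0.02,0,0],[0.05,0,0.02],[0.07,0,0.05],[0.07,0,0.08],[0.07,0,0.105],[0.07,0,0.12],[0.07,0,0.125],[0.07,0,0.125]],"hand":[0,0,0,0,0,0,0,0]}'; for i in 1 2 3 4 5 6; do python3 -m crank '{"dr":[[0,0,0],[0,0,0]],"travel":[[0,0,0.001],[0,0,0.001]],"hand":[0,0]}' | egrep "eef|force"; done
```

```text
clock: 17.12
eef_pos: [0.5346, 0.1816, 0.0974]
tool_rot: [0.763, 0.646, 0.0, -0.0]
ft_force: [0.1, 0.2, 0.2]
grip_width: 0.0001
eef_pos: [0.5349, 0.1812, 0.0972]
ft_force: [-0.3, 0.1, -0.3]
eef_pos: [0.5344, 0.181, 0.0955]
ft_force: [0.4, -0.3, -0.6]
eef_pos: [0.5343, 0.1811, 0.0942]
ft_force: [-0.4, -0.7, -0.3]
eef_pos: [0.5343, 0.1811, 0.0932]
ft_force: [-0.9, -0.4, 0.2]
eef_pos: [0.5343, 0.1811, 0.0922]
ft_force: [0.6, -0.9, -0.4]
eef_pos: [0.5343, 0.1811, 0.0912]
ft_force: [1.3, -0.3, 1.1]
```

```bash
for i in 1 2 3 4; do python3 -m crank '{"dr":[[0,0,0],[0,0,0]],"travel":[[0,0,0.0006],[0,0,0.0006]],"hand":[0,0]}' | egrep "eef|force"; done
```

```text
eef_pos: [0.5344, 0.1811, 0.0907]
ft_force: [0.1, -0.1, -0.3]
eef_pos: [0.5344, 0.1812, 0.0901]
ft_force: [0.7, 0.1, -0.8]
eef_pos: [0.5345, 0.1812, 0.0901]
ft_force: [-2.3, -0.2, 4.5]
eef_pos: [0.5345, 0.1812, 0.0901]
ft_force: [-2.4, -1.1, 8.3]
```

The bar top stops solid at 0.0901 m against 0.090 expected, so it is fully home. I retract, take a final look and hand in.

```bash
python3 -m crank '{"dr":[[0,0,0],[0,0,0],[0,0,0],[0,0,0],[0,0,0],[0,0,0],[0,0,0]],"travel":[[0,0,-0.004],[0,0,-0.03],[-0.02,0,-0.07],[-0.05,0,-0.11],[-0.07,0,-0.13],[-0.07,0,-0.13],[-0.07,0,-0.13]],"hand":[0,0,0,0,0,0,0]}'
python3 - <<'E'
from h import *
c=cam("wrist"); save(c["color"],"w15.png")
E
```

```text
clock: 20.5
eef_pos: [0.5224, 0.1124, 0.2179]
tool_rot: [0.763, 0.646, -0.0, -0.0]
ft_force: [0.2, 0.9, 0.4]
grip_width: 0.0003
```

View pics/w15.png

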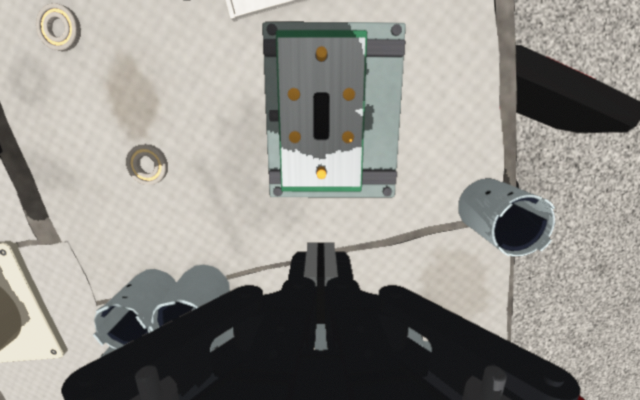

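The template lies flat, with pins through both holes at (321,54) and (321,173). The can at (505,215) is standing and the gripper is clear.

```bash
python3 -c "
from workcell import job
print(job.job_done())"
```

```text
the job is handed in; nothing more can be done
None
```

The larger drill template is hanging on the fixture with both pins up through its holes. It has been let go, and the job was handed in at about 20.5 s.

I picked out the larger template by its hole spacing (110–112 mm against 78 mm on the other) and gripped it by the bar. I lined the holes up on the pins with the wrist camera, then lowered it by feel; the readings implied at most about 14 N on the fixture.

**Last checks**
- **Height:** pressing the bar top lightly (about 8 N) gave solid contact at 90.1 mm, where 90 mm means fully home.
- **Pins and release:** both pins show through the holes, and nothing moved when I opened the fingers.
- **Surroundings:** the motor can is still standing and the gripper is clear.

**Readings that disagreed**
- **First contact:** it came at TCP height 62.6 mm, about 1–2 mm higher than I expected from the grasp. It repeated at a second sideways position with the pins centred, and the bar-top check settled that the template is home.
- **Camera height:** the camera estimate of the plate top was 54.3–54.9 mm against 54 mm, which is within its error.

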